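# Slide rack through the drop gate

## Robot

A 6-joint arm with a two-finger parallel gripper is mounted at the origin on the work surface. World frame = base frame: x ahead of the robot, y to its left, z up, the work surface at z = 0. Lengths are in m, angles in rad, forces in N, time in s.
With the tool pointing down it reaches from about 0.375 to 0.9 m from the base axis. Payload 3.1 kg.
Tool frame: the origin (TCP) lies midway between the tips of the shut fingers; the grasp point (between the pads) lies 19 mm behind it; x points along the fingers, y is the direction in which the jaws open and shut, and the axes are right-handed (so a half turn about x gives the same grasp; the last joint's range is limited). The gripper opens to 87 mm and grips with 3 to 60 N. Pads are 19 mm wide; open, the fingers measure 117 mm over their backs; the gripper's body (75 mm by 190 mm) begins 51 mm behind the grasp point.
Start: joints at [0.943, 0.527, 1.433, -0, 1.181, -0.178], TCP at [0.272, 0.563, 0.186] pointing down, gripper open.
Joint ranges: [-3.08, 3.08], [-0.75, 2.2], [0.22, 2.44], [-1.43, 4.57], [0, 2.65], [-2.85, 2.85]. Speed limits (rad/s): [2.79, 2.79, 3.14, 3.14, 3.14, 3.14].

## Interface

Orientations are given as a unit quaternion [x, y, z, w].
In Python, from rig import get_obs, imaging, robot gives the robot as it stands.
- The arm moves only by the shell command python3 -m inch 'ROWS' [FORCE]. ROWS is JSON, a list of rows, each a list of 3 entries, a list of its own where there are three numbers: the finger opening in mm, from 0 to 87, then the shift along the tool's x, y, z in mm, then the turn, a rotation vector about the tool's x, y, z in degrees. In form: [[grip, [dx, dy, dz], [wx, wy, wz]], ...]. A call has 1 to 12 rows; each row shifts and turns the pose as measured when the row begins, along the tool's axes as they then stand; what a row does not reach is not made up. A row lasts 1/8 s, in which the tool goes at most 62.5 mm and 10.7 degrees, less where a joint would pass 70% of its speed; a pose out of reach is approached as far as the arm can. A call with a gripper value outside its range is refused whole. The fingers move at their own pace and stop on an object; FORCE is the grip in N (left out, the last holds). Time passes only in rows, so rows that do not move let the fingers close. It gives the time, the measured TCP pose, the force and the opening at its end, in the units of the state.
- get_obs(): the state, without advancing time (a new reading comes with each control period).
- imaging.camera(name): name is "scene" or "side" or "wrist"; returns the picture (384x512x3 uint8, red, green, blue); there is no depth.
- imaging.camera_params(name): a dict with "camera_matrix" (3x3 intrinsics, pixels), "xyz" and "rotation" of the camera in the world. Camera axes: x right, y down, z forward; pixel columns grow to the right and rows downward; lengths in m; the calibration is good to about 2 mm. The wrist camera is an equidistant fisheye: a pixel r from the principal point sees the ray r / f radians off the axis. A picture is of the moment at which its call begins: read the wrist's pose just before it. camera_params takes no time and is no camera call; for the wrist camera it gives the pose at the moment of the call.
- robot.hand_in(): hands the job in, once; it reports no verdict.
Trained networks look in the newest picture that a camera, given by its name, has taken for a name from the list of things; names that differ only in an ending like _2 or _b are one class to them, and where a whole thing is asked for, a point or a joint stands for the part that bears it (a point fixed in the world has none). Each returns a list of dicts, best first, with "confidence" (0 to 1); they miss things now and then, are a little off and sometimes report something else, mostly with a low value. They report only what shows in the picture. A call takes as long as a camera call. They do not tell look-alikes from the thing itself.
- imaging.cut_out(camera, target): "pixels" (384x512 bool, what is visible of it) and "box" ([centre column, centre row, width, height] in pixels, round what is visible of it).
- imaging.tip_of(camera, target): "pixel" ([column, row] in pixels: a listed point, or the origin of a listed thing).
The state is a dict: "time": time; "q": joint angles; "joint_velocities": joint speeds; "joint_torque": joint torques, N m; "position": TCP position; "tool_rot": TCP orientation; "ft_force": force on the tool from outside, world axes, zero at the start; "moment": the same for the moment, N m; "grip_width": finger opening in m.
Only numpy, scipy, OpenCV 4.12 (cv2) and the standard library are available. Lean on these libraries where they do the work, as an engineer would, in place of code of your own. Each camera call takes 0.05 s, during which the arm holds its last target. There are 200 camera calls.

## Task

Press the yellow gate's long paddle down with one fingertip so that the gate drops, and keep it down while you push the blue slide rack along the chute from behind with the other finger, until the whole rack is past the gate; then let go so that the gate springs up shut behind it. Do not pick up or tip the rack, do not ram it against the shut gate or let the gate come up under it, and leave the bottle, the small box and the cup where they are.

Things in the scene. Friction and masses are not known exactly. Their poses are not given: they have to be found in the camera images.
- chute: fixed raised chute; grey floor 60 mm above the table. Origin on the table under the gate; z up, +y the way the rack is pushed, +x to the paddle's side. Floor from y = -210 mm (open entrance) to +180 mm (end stop 24 mm high), inner width 90 mm (x = -45 to 45), aluminium walls 4 mm thick, 12 mm above the floor. Black hinge cheeks, floor-high, outside the wall at x = -60 mm, y = 0
- gate (a joint): angle of the yellow spring gate, rad: 0 shut (up), grows as its paddle is pressed down, stop at 0.33. From 0.25 on its plate is below the floor and the rack can pass; 0.29 is a good angle to hold. Pin parallel to chute y at chute x = -60, z = 46 mm. The spring always shuts it: pressing the paddle takes about 2 N to start, 4 N at 0.29
- gate_plate (a point): middle of the top edge of the gate's upright yellow plate. Shut, the plate stands across the chute at chute y = -4 to 4 mm, x = -5 to 43 mm, 12 mm above the floor, and the rack cannot push past it. It drops into a slot in the floor when the paddle (the same rigid piece) is pressed
- paddle (a point): middle of the top of the paddle, a smooth yellow strip 44 x 235 mm beside the chute and parallel to it (chute y = -190 to 45 mm): a fingertip beside the rack's back can press it and slide along it. Shut: at chute x = 71 mm, 111 mm above the table, tilted 0.29 rad, outer edge higher. At 0.29 rad: level, chute x = 62 to 106 mm, top 71 mm above the table (11 above the chute floor)
- paddle_exit_end (a point): middle of the top of the paddle's end on the exit side, at chute y = 45 mm
- rack: blue slide rack with upright glass slides, loose, 84 mm wide (its x), 90 mm long (its y), 38 mm high, flat vertical end walls, 0.17 to 0.35 kg. Origin at the centre of its underside; its y points along the chute. It starts on the chute floor with its front edge before the gate
- oil_bottle: loose amber bottle, 36 mm across, 75 mm high, on the table beside the chute, origin at its foot; leave alone
- coverglass_box: loose clear box with green lid, 58 x 58 x 26 mm, on the table beside the chute, origin at its foot; leave alone
- pen_cup: loose white cup, 64 mm across, 70 mm high, on the table on the robot's side of the chute, origin at its foot; leave alone
Mind the look-alikes: they are no part of the job. There is more than one size of the rack; the one meant has the size given above.

How it is judged:
On the way, in this order (a step that is already met when the one before it is completed fails the run):
1. a finger holds the gate open while the rack is still before it (value of joint gate above 0.24 rad and contact force between the fingers and gate above 0.3 N and y of rack in the frame of chute below -0.04 m), for 0.1 s.
2. the rack is halfway over the gate, which a finger still holds open (value of joint gate above 0.23 rad and contact force between the fingers and gate above 0.3 N and y of rack in the frame of chute above -0.01 m), for 0.05 s.
3. the whole rack is past the gate, which a finger still holds open (value of joint gate above 0.23 rad and contact force between the fingers and gate above 0.3 N and y of rack in the frame of chute above 0.05 m), for 0.05 s.
At the end, for the whole second after the job is handed in: the rack stands flat and still on the chute floor, between the walls, its back edge past the gate's plate (rack centre at least 49 mm past the gate), and the gate has sprung shut (joint below 0.03 rad) (value of joint gate below 0.03 rad and y of rack in the frame of chute between 0.049 and 0.14 m and x of rack in the frame of chute between -0.006 and 0.006 m and z of rack in the frame of chute between 0.056 and 0.064 m and angle between rack's own z axis and vertical below 0.05 rad and linear speed of rack below 0.01 m/s); the robot touches nothing.
It fails at once if the rack is lifted or carried (more than 10 mm above the chute floor) (z of rack in the frame of chute above 0.07 m).
It fails at once if the rack is tipped (over 0.2 rad) (angle between rack's own z axis and vertical above 0.2 rad).
It fails at once if the gate comes up under the rack (value of joint gate below 0.2 rad and y of rack in the frame of chute between -0.035 and 0.043 m).
It fails at once if the rack is rammed against the gate (over 15 N) (contact force between rack and gate above 15 N).
It fails at once if a bystander is moved by more than 15 mm (distance of any of oil_bottle, coverglass_box, pen_cup from where it was at the start of the episode above 0.015 m).
It also fails if it takes over 48 s, if anything falls off the work surface, if the arm or the gripper's body presses on something with over 40 N, if the wrist force passes 120 N, or if a joint passes its speed limit or range.

## Working session

There is one attempt and no reset: what is moved stays moved. The work goes in short steps, Python scripts to look and compute and a shell command to move; the robot and the scene stay as the last step left them, time stands still between calls to the robot, and variables do not carry over. Pictures are saved under pics/ and viewed, about 8 in all and at most 12, crops included, and the job is handed in when it is done.

```bash
mkdir -p pics; cat > h.py <<'E'
import numpy as np, cv2
from rig import get_obs, imaging, robot
from scipy.spatial.transform import Rotation as R
def snap(n,f):
    im=imaging.camera(n); cv2.imwrite('pics/'+f,im[:,:,::-1]); return im
def ray(n,px):
    p=imaging.camera_params(n);K=np.array(p['camera_matrix'])
    d=np.array([(px[0]-K[0,2])/K[0,0],(px[1]-K[1,2])/K[1,1],1.])
    return np.array(p['xyz']),np.array(p['rotation'])@d
def atz(n,px,z):
    o,d=ray(n,px); return o+d*(z-o[2])/d[2]
def proj(n,P):
    p=imaging.camera_params(n);K=np.array(p['camera_matrix'])
    c=np.array(p['rotation']).T@(np.asarray(P)-np.array(p['xyz'])); c=K@c; return c[:2]/c[2]
E
python3 - <<'E'
from h import *
o=get_obs(); print(o)
a=snap('scene','s1.png');b=snap('side','d1.png')
cv2.imwrite('pics/both1.png',cv2.resize(np.vstack([a,b])[:,:,::-1],None,fx=.78,fy=.78))
for c in('scene','side'):
    print(c,imaging.camera_params(c))
    for t in('gate_plate','paddle','paddle_exit_end','rack','chute','oil_bottle','coverglass_box','pen_cup'):
        print(t,[(np.round(r['pixel'],1).tolist(),round(r['confidence'],2)) for r in imaging.tip_of(c,t)][:4])
E
```

```text
{'time': 0.0, 'q': array([ 9.42511271e-01,  5.28453025e-01,  1.43389664e+00, -1.05008515e-05,
        1.18137194e+00, -1.78502675e-01]), 'joint_velocities': array([-8.29446041e-04, -5.52902281e-04,  3.22178767e-03,  5.40783887e-04,
        1.70103729e-03, -1.03627104e-05]), 'joint_torque': array([ 6.31365274e-04, -4.40040350e+01, -1.76591724e+01,  6.36188406e-02,
        5.81084308e-02, -1.50805608e-04]), 'position': array([0.27123096, 0.5621912 , 0.18478158]), 'tool_rot': array([ 0.15698992,  0.68959292, -0.15837718,  0.6890083 ]), 'ft_force': array([-0.18415726,  0.05424909,  0.16962   ]), 'moment': array([-0.07240636,  0.00487832, -0.08372807]), 'grip_width': 0.08661486461404294}
scene {'camera_matrix': array([[387.20317866,   0.        , 249.1070094 ],
       [  0.        , 387.20317866, 193.85719866],
       [  0.        ,   0.        ,   1.        ]]), 'xyz': array([ 1.15439469, -0.04237761,  0.68299183]), 'rotation': array([ 0.68375838,  0.61375823, -0.26331402, -0.29400857])}
gate_plate []
paddle [([244.4, 212.2], 0.78), ([342.0, 252.9], 0.44)]
paddle_exit_end [([297.5, 198.1
[... 250 characters left out ...]
array([[351.67245202,   0.        , 264.90350362],
       [  0.        , 351.67245202, 188.53892863],
       [  0.        ,   0.        ,   1.        ]]), 'xyz': array([0.24025001, 0.44425053, 0.59051136]), 'rotation': array([-0.3149054 ,  0.8637453 , -0.37115414,  0.13047316])}
gate_plate [([266.6, 213.8], 0.96), ([330.6, 276.0], 0.45)]
paddle [([260.6, 165.2], 0.82)]
paddle_exit_end [([230.0, 205.8], 0.58), ([265.8, 213.0], 0.53), ([182.5, 248.6], 0.28)]
rack [([348.1, 217.0], 0.88), ([279.1, 143.0], 0.75), ([298.2, 186.9], 0.58)]
chute [([282.1, 238.5], 0.6)]
oil_bottle [([180.9, 245.3], 0.69), ([330.1, 275.8], 0.34)]
coverglass_box [([228.4, 180.8], 0.66)]
pen_cup [([328.9, 272.8], 0.7)]
```

View pics/both1.png

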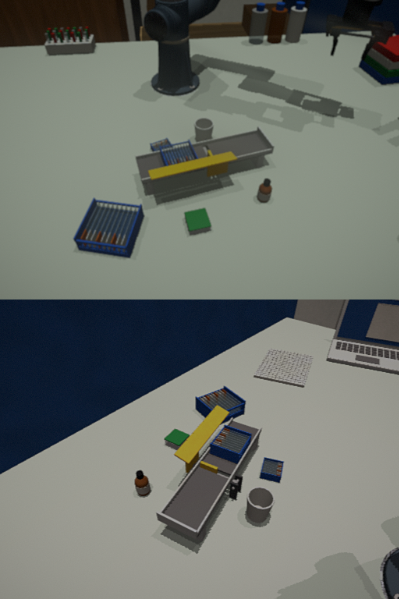

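```bash
sed -i "s/np.array(p\['rotation'\])/R.from_quat(p['rotation']).as_matrix()/" h.py
cat >> h.py <<'E'
def cw(c,P): # chute pose (x,y,yaw) -> world
    P=np.atleast_2d(P);s,k=np.sin(c[2]),np.cos(c[2])
    return np.c_[c[0]+k*P[:,0]-s*P[:,1],c[1]+s*P[:,0]+k*P[:,1],P[:,2]]
def inv(c,P):
    d=np.array(P[:2])-c[:2];s,k=np.sin(c[2]),np.cos(c[2])
    return np.array([k*d[0]+s*d[1],-s*d[0]+k*d[1],P[2]])
E
python3 - <<'E'
from h import *
from scipy.optimize import least_squares
obs=[('scene',[244.4,212.2],[.071,-.0725,.111]),('scene',[297.5,198.1],[.071,.045,.111]),('scene',[266.4,215.3],[0,0,0]),
('side',[266.6,213.8],[.019,0,.072]),('side',[260.6,165.2],[.071,-.0725,.111]),('side',[230,205.8],[.071,.045,.111]),('side',[282.1,238.5],[0,0,0])]
f=lambda c:np.concatenate([proj(n,cw(c,P)[0])-p for n,p,P in obs])
best=min((least_squares(f,[.7,.0,y],loss='soft_l1') for y in np.arange(-3,3.2,.7)),key=lambda r:r.cost)
c=best.x;print(c,best.cost,f(c).round(1).reshape(-1,2).tolist())
np.save('c.npy',c)
for n,px in(('scene',[228.3,207.2]),('side',[348.1,217]),('side',[279.1,143]),('side',[298.2,186.9])): print(n,inv(c,atz(n,px,.06)).round(4),atz(n,px,.06))
ims=[]
for n,(x,y) in(('scene',(160,150)),('side',(180,120))):
    im=cv2.imread('pics/'+('s1' if n=='scene' else 'd1')+'.png')
    k=4;big=cv2.resize(im[y:y+ (150 if n=='side' else 110),x:x+200],None,fx=k,fy=k,interpolation=cv2.INTER_CUBIC)
    def L(a,b,col):
        q=[tuple(int(v) for v in (proj(n,cw(c,z)[0])-[x,y]+.5)*k) for z in(a,b)]; cv2.line(big,*q,col,1)
    for X in(-.045,.045): L([X,-.21,.06],[X,.18,.06],(0,0,255))
    for Y in(-.21,.18): L([-.045,Y,.06],[.045,Y,.06],(0,0,255))
    for X in(-.049,.049): L([X,-.21,.072],[X,.18,.072],(0,255,0))
    L([-.005,0,.072],[.043,0,.072],(255,0,255)); L([.071,-.19,.111],[.071,.045,.111],(255,0,255))
    ims.append(big)
cv2.imwrite('pics/fit.png',cv2.resize(np.vstack(ims),None,fx=.57,fy=.57,interpolation=cv2.INTER_AREA))
E
```

```text
Traceback (most recent call last):
  File "h.py", line 13, in proj
    p=imaging.camera_params(n);K=np.array(p['camera_matrix'])
ValueError: time passes only in moves, steps and waits
```

```bash
sed -i "s/imaging.camera_params(n)/prm(n)/; 3a import functools\n@functools.cache\ndef prm(n): return imaging.camera_params(n)" h.py
cat > fit.py <<'E'
from h import *
from scipy.optimize import least_squares
obs=[('scene',[244.4,212.2],[.071,-.0725,.111]),('scene',[297.5,198.1],[.071,.045,.111]),('scene',[266.4,215.3],[0,0,0]),
('side',[266.6,213.8],[.019,0,.072]),('side',[260.6,165.2],[.071,-.0725,.111]),('side',[230,205.8],[.071,.045,.111]),('side',[282.1,238.5],[0,0,0])]
f=lambda c:np.concatenate([proj(n,cw(c,P)[0])-p for n,p,P in obs])
best=min((least_squares(f,[.7,.0,y],loss='soft_l1') for y in np.arange(-3,3.2,.7)),key=lambda r:r.cost)
c=best.x;print(c,best.cost,f(c).round(1).reshape(-1,2).tolist())
np.save('c.npy',c)
for n,px in(('scene',[228.3,207.2]),('side',[348.1,217]),('side',[279.1,143]),('side',[298.2,186.9])): print(n,inv(c,atz(n,px,.06)).round(4),atz(n,px,.06))
ims=[]
for n,(x,y) in(('scene',(160,150)),('side',(180,120))):
    im=cv2.imread('pics/'+('s1' if n=='scene' else 'd1')+'.png')
    k=4;big=cv2.resize(im[y:y+ (150 if n=='side' else 110),x:x+200],None,fx=k,fy=k,interpolation=cv2.INTER_CUBIC)
    def L(a,b,col):
        q=[tuple(int(v) for v in (proj(n,cw(c,z)[0])-[x,y]+.5)*k) for z in(a,b)]; cv2.line(big,*q,col,1)
    for X in(-.045,.045): L([X,-.21,.06],[X,.18,.06],(0,0,255))
    for Y in(-.21,.18): L([-.045,Y,.06],[.045,Y,.06],(0,0,255))
    for X in(-.049,.049): L([X,-.21,.072],[X,.18,.072],(0,255,0))
    L([-.005,0,.072],[.043,0,.072],(255,0,255)); L([.071,-.19,.111],[.071,.045,.111],(255,0,255))
    ims.append(big)
cv2.imwrite('pics/fit.png',cv2.resize(np.vstack(ims),None,fx=.57,fy=.57,interpolation=cv2.INTER_AREA))
E
python3 fit.py
```

```text
[0.52012169 0.06869274 0.21868234] 16.800848054947807 [[2.6, -1.4], [2.0, -0.0], [-0.2, 0.5], [0.6, -2.1], [0.5, 2.9], [2.1, -2.1], [-7.3, -0.8]]
scene [ 0.     -0.0933  0.06  ] [ 0.54038469 -0.02240281  0.06      ]
side [-0.1273 -0.073   0.06  ] [ 0.41166104 -0.03016571  0.06      ]
side [ 0.1043 -0.2334  0.06  ] [ 0.6725857 -0.1365667  0.06     ]
side [-0.0029 -0.1073  0.06  ] [ 0.54061128 -0.03666361  0.06      ]
```

View pics/fit.png

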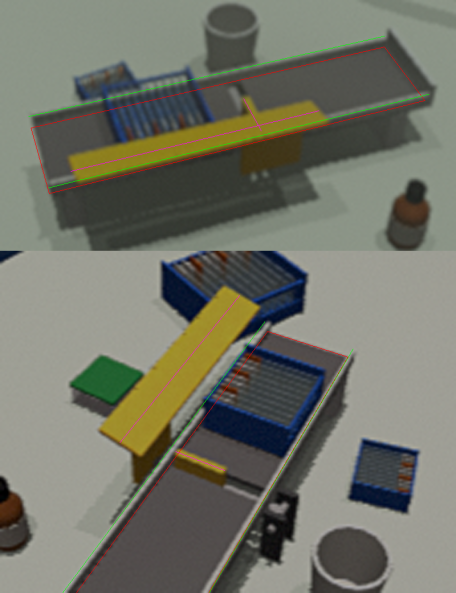

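```bash
cat > st.py <<'E'
from h import *
import sys
c=np.load('c.npy')
def st(goal=None,yaw=0):
    o=get_obs();T=R.from_quat(o['tool_rot']);p=o['position']
    print('t',round(o['time'],2),'chute',(inv(c,p)*1e3).round(1),'F',o['ft_force'].round(2),'w',round(o['grip_width']*1e3,1))
    cx=np.array([np.cos(c[2]),np.sin(c[2]),0])
    for s in(1,-1):
        G=np.c_[[0,0,-1],s*cx,np.cross([0,0,-1],s*cx)]
        print(s,'turn deg',np.degrees((T.inv()*R.from_matrix(G)).as_rotvec()).round(2))
    if goal is not None:
        d=cw(c,np.array(goal)/1e3)[0]-p; print('now-tool shift',(T.inv().apply(d)*1e3).round(1),'world',(d*1e3).round(1))
if __name__=='__main__': st([float(v) for v in sys.argv[1:4]] if len(sys.argv)>3 else None)
E
python3 st.py 37 -165 190; python3 - <<'E'
from h import *
c=np.load('c.npy')
for p in([287.5,161.3],[322.5,174],[306.8,198.6],[269.9,186.7]): print((inv(c,atz('side',p,.098))*1e3).round(1))
E
```

```text
t 0.9 chute [-135.3  536.3  185.8] F [ 0.36 -0.35  0.47] w 87.1
1 turn deg [51.7 -0.  -0. ]
-1 turn deg [-128.3    0.    -0. ]
now-tool shift [  -4.2 -443.6  569.8] world [ 320.3 -647.2    4.2]
[  37.3 -133.7   98. ]
[ -46.2 -129.8   98. ]
[-44.8 -46.   98. ]
[ 35.  -42.6  98. ]
```

```bash
python3 -m inch '[[87,[-2,-37,47.5],[0,0,0]],[87,[-2,-37,47.5],[0,0,0]],[87,[-2,-37,47.5],[0,0,0]],[87,[-2,-37,47.5],[0,0,0]],[87,[-2,-37,47.5],[0,0,0]],[87,[-2,-37,47.5],[0,0,0]],[87,[-2,-37,47.5],[0,0,0]],[87,[0,-37,47.5],[0,0,0]],[87,[0,-37,47.5],[0,0,0]],[87,[0,-37,47.5],[0,0,0]],[87,[0,-37,47.5],[0,0,0]]]'; python3 st.py 37 -165 200
```

```text
time: 2.28
position: [0.5782, -0.0424, 0.2023]
tool_rot: [0.157, 0.686, -0.152, 0.694]
ft_force: [0.8, -0.3, -0.0]
grip_width: 0.087
t 2.27 chute [  32.6 -121.   202.3] F [ 0.8  -0.25 -0.02] w 87.0
1 turn deg [52.2   0.19 -0.75]
-1 turn deg [-127.79    0.9     0.23]
now-tool shift [  2.2 -32.1  30.4] world [ 13.9 -42.   -2.3]
```

```bash
python3 -m inch '[[87,[0,0,0],[10,0,0]],[87,[0,0,0],[10,0,0]],[87,[0,0,0],[10,0,0]],[87,[0,0,0],[10,0,0]],[87,[0,0,0],[10,0,0]]]'; python3 st.py 37 -165 200
```

```text
time: 2.9
position: [0.5813, -0.0496, 0.2022]
tool_rot: [0.447, 0.548, -0.438, 0.555]
ft_force: [0.2, -0.1, -0.6]
grip_width: 0.0868
t 2.9 chute [  34.1 -128.8  202.2] F [ 0.19 -0.07 -0.59] w 86.8
1 turn deg [ 0.05 -0.02 -0.88]
-1 turn deg [-1.7995e+02  1.3700e+00 -4.0000e-02]
now-tool shift [ 2.2  2.9 36.2] world [ 10.7 -34.7  -2.2]
```

```bash
python3 -m inch '[[87,[1,3,38],[0,0,-0.9]],[87,[0,0,0],[0,0,0]]]'; python3 st.py 37 -165 200; python3 - <<'E'
from h import *
c=np.load('c.npy')
p=imaging.camera_params('wrist');print(p)
w=snap('wrist','w1.png');
for t in('gate_plate','paddle','paddle_exit_end','rack','chute'):
    print(t,[(np.round(r['pixel'],1).tolist(),round(r['confidence'],2)) for r in imaging.tip_of('wrist',t)][:3])
K=np.array(p['camera_matrix'])
Rm=R.from_quat(p['rotation']).as_matrix()
def fish(P):
    v=Rm.T@(np.array(P)-np.array(p['xyz']));th=np.arctan2(np.hypot(v[0],v[1]),v[2]);a=np.arctan2(v[1],v[0])
    return np.array([K[0,2]+K[0,0]*th*np.cos(a),K[1,2]+K[1,1]*th*np.sin(a)])
big=w[:,:,::-1].copy();big=cv2.resize(big,None,fx=1.56,fy=1.56,interpolation=cv2.INTER_CUBIC)
def L(a,b,col):
    pts=np.array([fish(cw(c,np.array(a)+(np.array(b)-a)*t)[0]) for t in np.linspace(0,1,20)])
    cv2.polylines(big,[((pts+.5)*1.56).astype(np.int32)],False,col,1)
for X in(-.045,.045): L([X,-.21,.06],[X,.18,.06],(0,0,255))
for Y in(-.21,.18): L([-.045,Y,.06],[.045,Y,.06],(0,0,255))
L([-.005,0,.072],[.043,0,.072],(255,0,255)); L([.071,-.19,.111],[.071,.045,.111],(255,0,255))
for Y in(-.13,-.04):L([-.042,Y,.098],[.042,Y,.098],(0,255,0))
cv2.imwrite('pics/w1b.png',big)
E
```

```text
time: 3.15
position: [0.593, -0.0864, 0.2015]
tool_rot: [0.442, 0.552, -0.442, 0.552]
ft_force: [1.1, 0.1, -0.1]
grip_width: 0.087
t 3.15 chute [  37.5 -167.2  201.5] F [ 1.06  0.11 -0.08] w 87.0
1 turn deg [ 0.03 -0.01  0.01]
-1 turn deg [-1.7997e+02 -2.0000e-02 -2.0000e-02]
now-tool shift [ 1.5 -0.5 -2.2] world [-0.9  2.1 -1.5]
{'camera_matrix': array([[297.31863964,   0.        , 257.36345468],
       [  0.        , 297.31863964, 194.59797198],
       [  0.        ,   0.        ,   1.        ]]), 'xyz': array([ 0.57817039, -0.01990989,  0.40031178]), 'rotation': array([0.98597633, 0.10901721, 0.01373384, 0.12560775])}
gate_plate [([240.9, 29.0], 0.59)]
paddle [([289.8, 95.1], 0.79)]
paddle_exit_end [([361.6, 122.0], 0.26)]
rack [([221.7, 113.3], 0.82), ([317.2, 262.9], 0.82), ([145.0, 136.4], 0.56)]
chute [([228.7, 47.0], 0.62)]
```

View pics/w1b.png

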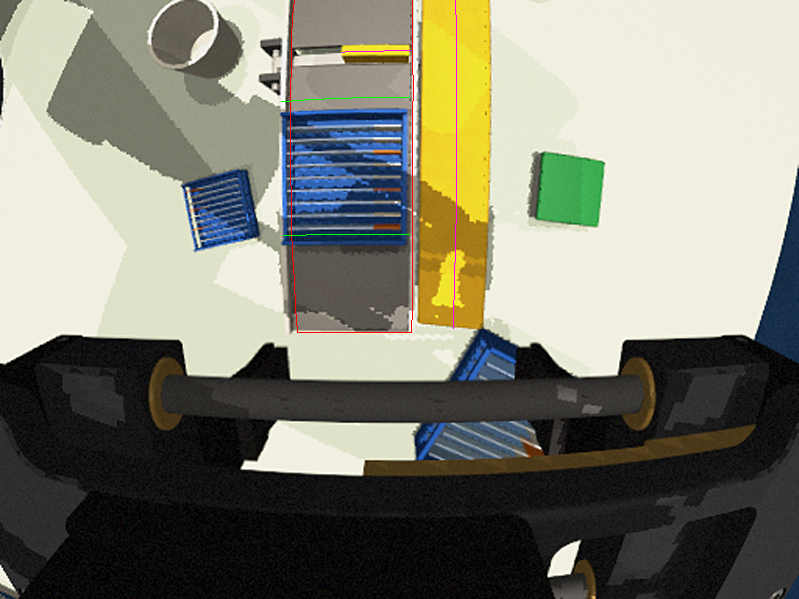

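```bash
python3 -m inch '[[87,[30,-1.5,-10],[0,0,0]],[87,[30,0,0],[0,0,0]],[87,[10,0,0],[0,0,0]],[87,[0,0,0],[0,0,0]]]'; python3 st.py 36 -157 70;
```

```text
time: 3.95
position: [0.5882, -0.0719, 0.1318]
tool_rot: [0.441, 0.553, -0.44, 0.553]
ft_force: [0.4, -0.8, 1.4]
grip_width: 0.0872
t 3.95 chute [  36.  -152.1  131.8] F [ 0.43 -0.77  1.44] w 87.2
1 turn deg [ 0.35 -0.03 -0.09]
-1 turn deg [-1.7965e+02  1.3000e-01 -5.0000e-02]
now-tool shift [61.8 -0.1  5. ] world [  1.1  -4.8 -61.8]
```

```bash
python3 -m inch '[[87,[10,0,5],[0,0,0]],[87,[10,0,0],[0,0,0]],[87,[10,0,0],[0,0,0]],[87,[10,0,0],[0,0,0]],[87,[0,0,0],[0,0,0]]]'; python3 st.py 36 -157 70;
```

```text
time: 4.58
position: [0.5912, -0.0779, 0.0912]
tool_rot: [0.442, 0.551, -0.44, 0.554]
ft_force: [-0.1, 0.0, -0.1]
grip_width: 0.087
t 4.58 chute [  37.6 -158.5   91.2] F [-0.09  0.02 -0.06] w 87.0
1 turn deg [ 0.33  0.09 -0.29]
-1 turn deg [-1.7967e+02  4.6000e-01  1.4000e-01]
now-tool shift [21.2 -1.7 -1.6] world [ -1.9   1.1 -21.2]
```

```bash
python3 - <<'E'
from h import *
a=snap('scene','s2.png')[150:260,160:360];b=snap('side','d2.png')[110:260,180:380]
cv2.imwrite('pics/v2.png',cv2.resize(np.vstack([a,b])[:,:,::-1],None,fx=2.3,fy=2.3,interpolation=cv2.INTER_CUBIC))
print(get_obs()['ft_force'])
E
```

```text
[-0.66770796  0.59863597  1.02556663]
```

View pics/v2.png

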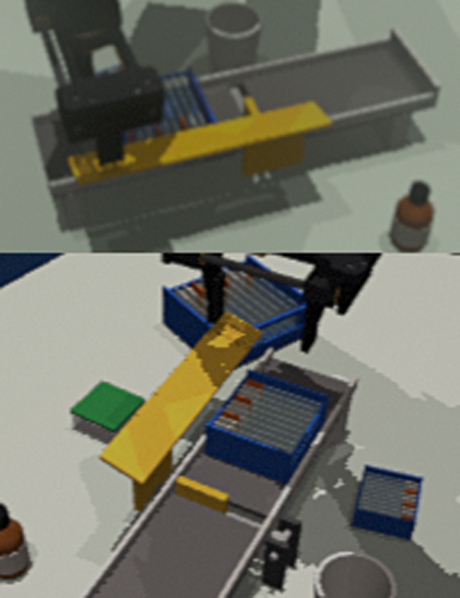

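```bash
python3 -m inch '[[75,[0,0,0],[0,0,0]],[75,[0,0,0],[0,0,0]]]'; for i in 1; do python3 st.py 38 -157 70; done; python3 -m inch '[[75,[8,0,0],[0,0,0]],[75,[8,0,0],[0,0,0]],[75,[0,0,0],[0,0,0]]]'; python3 st.py 38 -157 70; python3 - <<'E'
from h import *
a=snap('scene','s3.png')[150:260,160:360];b=snap('side','d3.png')[110:260,180:380]
cv2.imwrite('pics/v3.png',cv2.resize(np.vstack([a,b])[:,:,::-1],None,fx=2.3,fy=2.3,interpolation=cv2.INTER_CUBIC))
E
```

```text
time: 4.92
position: [0.5926, -0.0782, 0.0928]
tool_rot: [0.442, 0.55, -0.439, 0.556]
ft_force: [0.7, 0.0, -0.1]
grip_width: 0.0775
t 4.92 chute [  38.9 -159.1   92.8] F [ 0.71  0.03 -0.12] w 77.5
1 turn deg [ 0.34  0.2  -0.46]
-1 turn deg [-179.65    0.72    0.31]
now-tool shift [22.8 -1.  -2.2] world [ -1.3   1.9 -22.8]
time: 5.3
position: [0.5935, -0.0784, 0.0764]
tool_rot: [0.443, 0.55, -0.439, 0.556]
ft_force: [-0.7, 0.2, 2.2]
grip_width: 0.0748
t 5.3 chute [  39.7 -159.5   76.4] F [-0.66  0.22  2.16] w 74.8
1 turn deg [ 0.34  0.24 -0.56]
-1 turn deg [-179.65    0.88    0.38]
now-tool shift [ 6.4 -1.8 -2.5] world [-2.2  2.1 -6.4]
```

View pics/v3.png

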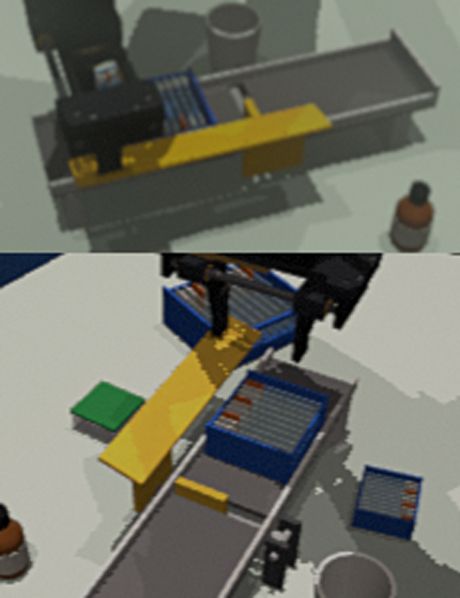

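```bash
python3 - <<'E'
from h import *
c=np.load('c.npy')
for px in([274.3,144.8],[310.4,155.7]):
  o,d=ray('side',px);a=inv(c,o);b=inv(c,o+d)
  for y in(-.159,-.1495):
    t=(y-a[1])/(b[1]-a[1]);print(px,((a+t*(b-a))*1e3).round(1))
E
```

```text
[274.3, 144.8] [  82.7 -159.   110.7]
[274.3, 144.8] [  78.2 -149.5  118.5]
[310.4, 155.7] [  -5.4 -159.   111.9]
[310.4, 155.7] [  -8.4 -149.5  119.6]
```

```bash
python3 -m inch '[[55,[-20,0,0],[0,0,0]],[55,[0,0,-2],[0,0,-0.5]],[55,[0,0,0],[0,0,0]],[55,[0,0,0],[0,0,0]]]'; python3 st.py 39 -157 70;  python3 - <<'E'
from h import *
a=snap('scene','s4.png')[150:260,160:360];b=snap('side','d4.png')[110:260,180:380]
cv2.imwrite('pics/v4.png',cv2.resize(np.vstack([a,b])[:,:,::-1],None,fx=2.3,fy=2.3,interpolation=cv2.INTER_CUBIC))
E
```

```text
time: 5.9
position: [0.5914, -0.0759, 0.0956]
tool_rot: [0.439, 0.553, -0.442, 0.553]
ft_force: [0.3, 0.1, 0.2]
grip_width: 0.0557
t 5.9 chute [  38.3 -156.6   95.6] F [0.33 0.09 0.16] w 55.7
1 turn deg [0.35 0.17 0.14]
-1 turn deg [-179.65   -0.22    0.26]
now-tool shift [25.6  0.8  0.3] world [  0.8  -0.2 -25.6]
```

View pics/v4.png

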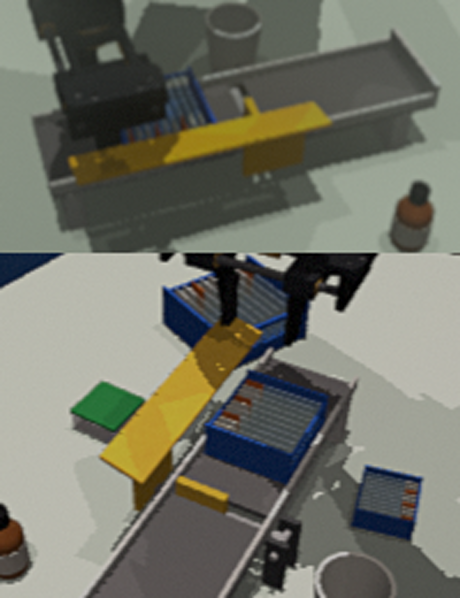

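```bash
python3 - <<'E'
from h import *
c=np.load('c.npy')
for px in([279.1,141.3],[307,150]):
  o,d=ray('side',px);a=inv(c,o);b=inv(c,o+d)
  t=(-.157-a[1])/(b[1]-a[1]);print(px,((a+t*(b-a))*1e3).round(1))
E
python3 -m inch '[[55,[8,0,0],[0,0,0]],[55,[0,0,0],[0,0,0]]]';python3 -m inch '[[55,[8,0,0],[0,0,0]],[55,[0,0,0],[0,0,0]]]';python3 -m inch '[[55,[8,0,0],[0,0,0]],[55,[0,0,0],[0,0,0]]]'; python3 st.py 39 -157 70
```

```text
[279.1, 141.3] [  70.2 -157.   126. ]
[307, 150] [   3.2 -157.   125.8]
time: 6.25
position: [0.5907, -0.0758, 0.0863]
tool_rot: [0.439, 0.553, -0.442, 0.553]
ft_force: [0.2, -0.3, 0.9]
grip_width: 0.0547
time: 6.5
position: [0.5904, -0.0758, 0.0773]
tool_rot: [0.439, 0.553, -0.442, 0.552]
ft_force: [0.4, -0.1, 0.5]
grip_width: 0.0553
time: 6.75
position: [0.5913, -0.0761, 0.0694]
tool_rot: [0.439, 0.553, -0.442, 0.553]
ft_force: [-0.9, -0.5, 1.0]
grip_width: 0.0549
t 6.75 chute [  38.1 -156.8   69.4] F [-0.9  -0.5   0.97] w 54.9
1 turn deg [0.34 0.15 0.17]
-1 turn deg [-179.66   -0.26    0.23]
now-tool shift [-0.6  0.9  0.2] world [ 1.  -0.   0.6]
```

```bash
python3 -m inch '[[55,[8,0,0],[0,0,0]],[55,[0,0,0],[0,0,0]]]';python3 -m inch '[[55,[8,0,0],[0,0,0]],[55,[0,0,0],[0,0,0]]]';  python3 - <<'E'
from h import *
print([get_obs()['ft_force'].round(2)])
a=snap('scene','s5.png')[150:260,160:360];b=snap('side','d5.png')[110:260,180:380]
print(get_obs()['ft_force'].round(2),get_obs()['position'])
cv2.imwrite('pics/v5.png',cv2.resize(np.vstack([a,b])[:,:,::-1],None,fx=2.3,fy=2.3,interpolation=cv2.INTER_CUBIC))
E
```

```text
time: 7.0
position: [0.5922, -0.0763, 0.0615]
tool_rot: [0.44, 0.552, -0.442, 0.554]
ft_force: [-1.2, -0.8, 3.1]
grip_width: 0.055
time: 7.25
position: [0.5932, -0.0765, 0.0536]
tool_rot: [0.44, 0.551, -0.442, 0.554]
ft_force: [-1.5, -0.7, 3.1]
grip_width: 0.055
[array([-1.5 , -0.73,  3.08])]
[-1.19 -0.01  3.6 ] [ 0.59310416 -0.07652992  0.05392774]
```

View pics/v5.png

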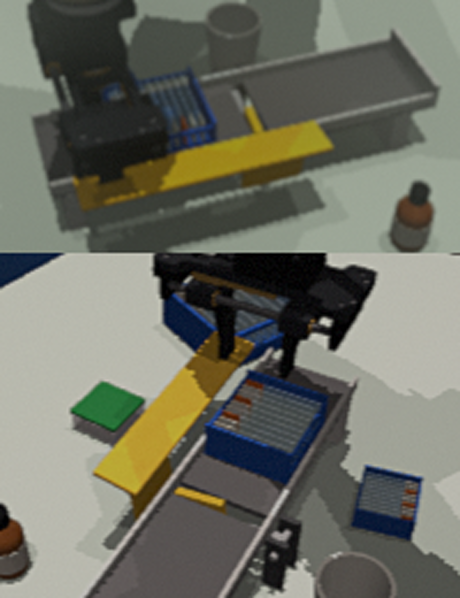

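```bash
cat > gate.py <<'E'
from h import *
c=np.load('c.npy')
def corner(th,x,z=.025,y=.045):
    a=.29-th; return [-.06+x*np.cos(a)-z*np.sin(a),y,.046+x*np.sin(a)+z*np.cos(a)]
if __name__=='__main__':
  for th in(0,.05,.1,.15,.2,.25,.29):
    print(th,*[proj(n,cw(c,corner(th,x))[0]).round(1) for n in('side','scene') for x in(.166,.122)],[round(corner(th,x)[2]*1e3) for x in(.125,.135,.145)])
  for i in(1,5):
    print(i,cv2.imread(f'pics/d{i}.png').shape)
    for n,f in(('side','d'),('scene','s')):
      m=cv2.cvtColor(cv2.imread(f'pics/{f}{i}.png'),cv2.COLOR_BGR2HSV)
      m=cv2.inRange(m,(18,120,40),(32,255,255)); k=cv2.connectedComponentsWithStats(m)
      j=1+np.argmax(k[2][1:,4]); ys,xs=np.where(k[1]==j)
      print(n,'left',xs.min(),ys[xs==xs.min()].mean(),'right',xs.max(),ys[xs==xs.max()].mean(),'bot',xs[ys==ys.max()].mean(),ys.max(),'area',len(xs))
E
python3 gate.py
```

```text
0 [222.4 197.7] [242.  209.8] [303.9 202.5] [295.2 193.6] [106, 109, 111]
0.05 [221.2 199.9] [240.8 211.3] [304.2 206.2] [295.5 196.3] [100, 102, 105]
0.1 [220.2 202.3] [239.8 212.9] [304.5 209.8] [295.8 199. ] [94, 96, 98]
0.15 [219.4 204.7] [238.9 214.5] [304.6 213.3] [296.  201.5] [88, 90, 91]
0.2 [218.8 207.1] [238.2 216.2] [304.7 216.6] [296.1 204.1] [82, 83, 84]
0.25 [218.4 209.7] [237.6 218. ] [304.6 219.9] [296.2 206.5] [76, 76, 77]
0.29 [218.2 211.7] [237.2 219.5] [304.5 222.4] [296.2 208.4] [71, 71, 71]
1 (384, 512, 3)
side left 224 198.0 right 293 144.5 bot 240.0 221 area 1895
scene left 190 220.0 right 303 203.0 bot 194.5 230 area 1804
5 (384, 512, 3)
side left 221 205.0 right 289 150.0 bot 239.0 225 area 1698
scene left 192 228.0 right 304 213.5 bot 197.0 241 area 1839
```

```bash
python3 -m inch '[[55,[6,-1,0],[0,0,0]],[55,[6,-1,0],[0,0,0]],[55,[0,0,0],[0,0,0]]]'; python3 -m inch '[[55,[5,0,0],[0,0,0]],[55,[0,0,0],[0,0,0]]]'; python3 st.py 39 -157 36; python3 - <<'E'
from h import *
a=snap('scene','s6.png')[150:260,160:360];b=snap('side','d6.png')[110:260,180:380]
cv2.imwrite('pics/v6.png',cv2.resize(np.vstack([a,b])[:,:,::-1],None,fx=2.3,fy=2.3,interpolation=cv2.INTER_CUBIC))
E
sed -i 's/in(1,5)/in(1,6)/' gate.py; python3 gate.py|tail -2
```

```text
time: 7.72
position: [0.5937, -0.0772, 0.0422]
tool_rot: [0.441, 0.55, -0.441, 0.556]
ft_force: [0.5, 0.9, 4.6]
grip_width: 0.0549
time: 7.98
position: [0.5945, -0.0772, 0.0372]
tool_rot: [0.442, 0.549, -0.44, 0.556]
ft_force: [0.3, 0.1, 4.4]
grip_width: 0.0551
t 7.97 chute [  41.  -158.5   37.2] F [0.33 0.09 4.39] w 55.1
1 turn deg [ 0.29  0.38 -0.46]
-1 turn deg [-179.71    0.72    0.6 ]
now-tool shift [ 1.2 -2.  -1.5] world [-2.2  1.1 -1.2]
side left 220 210.5 right 287 154.5 bot 238.5 225 area 1561
scene left 192 233.5 right 304 220.0 bot 198.5 248 area 1819
```

View pics/v6.png

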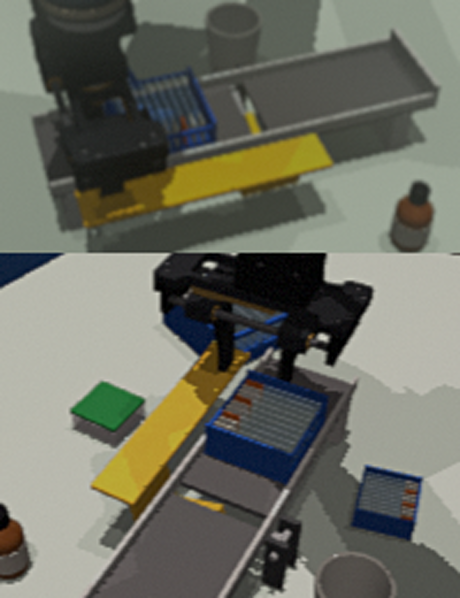

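```bash
python3 -m inch '[[55,[3.5,-1.5,0],[0,0,-0.5]],[55,[0,0,-5],[0,0,0]],[55,[0,0,-5],[0,0,0]],[55,[0,0,-5],[0,0,0]],[55,[0,0,-5],[0,0,0]],[55,[0,0,0],[0,0,0]]]'; python3 st.py 39 -135 34; python3 - <<'E'
from h import *
snap('scene','s7.png');snap('side','d7.png')
for n in('scene','side'): print([(np.round(r['pixel'],1).tolist(),round(r['confidence'],2)) for r in imaging.tip_of(n,'rack')])
E
sed -i 's/in(1,6)/in(1,7)/' gate.py; python3 gate.py|tail -2
```

```text
time: 8.82
position: [0.5892, -0.0597, 0.0344]
tool_rot: [0.438, 0.549, -0.443, 0.556]
ft_force: [0.1, -2.0, 4.0]
grip_width: 0.0553
t 8.82 chute [  39.6 -140.3   34.4] F [ 0.11 -2.    3.97] w 55.3
1 turn deg [ 0.32  0.67 -0.02]
-1 turn deg [-1.7968e+02  3.0000e-02  1.0500e+00]
now-tool shift [ 0.4 -0.6 -5.3] world [-1.7  5.1 -0.4]
[([146.6, 297.5], 0.64), ([230.4, 205.6], 0.59)]
[([293.4, 192.4], 0.87), ([278.9, 143.0], 0.75), ([347.3, 216.8], 0.65)]
side left 220 212.0 right 287 155.0 bot 238.0 225 area 1482
scene left 193 235.5 right 303 221.5 bot 199.0 249 area 1859
```

```bash
python3 -m inch '[[55,[0.5,-0.5,-6],[0,0.6,0]],[55,[0,0,-6],[0,0,0]],[55,[0,0,-6],[0,0,0]],[55,[0,0,-6],[0,0,0]],[55,[0,0,0],[0,0,0]]]'; python3 st.py 39 -110 34; python3 - <<'E'
from h import *
snap('scene','s8.png');snap('side','d8.png')
for n in('scene','side'): print([(np.round(r['pixel'],1).tolist(),round(r['confidence'],2)) for r in imaging.tip_of(n,'rack')])
E
sed -i 's/in(1,7)/in(1,8)/' gate.py; python3 gate.py|tail -2
```

```text
time: 9.65
position: [0.5845, -0.0375, 0.0342]
tool_rot: [0.44, 0.551, -0.441, 0.555]
ft_force: [0.9, -1.8, 4.6]
grip_width: 0.0551
t 9.65 chute [  39.8 -117.7   34.2] F [ 0.93 -1.83  4.61] w 55.1
1 turn deg [ 0.34  0.24 -0.13]
-1 turn deg [-179.66    0.2     0.38]
now-tool shift [ 0.2 -0.8 -7.7] world [-2.5  7.3 -0.2]
[([241.7, 201.4], 0.9), ([145.3, 299.7], 0.8), ([206.5, 192.4], 0.6)]
[([293.8, 200.5], 0.96), ([346.5, 219.4], 0.7), ([279.3, 142.9], 0.58)]
side left 220 212.0 right 287 156.0 bot 238.5 225 area 1420
scene left 193 235.5 right 303 221.5 bot 199.0 249 area 1855
```

```bash
python3 -m inch '[[55,[0.3,-0.5,-6],[0,0.2,0]],[55,[0,0,-6],[0,0,0]],[55,[0,0,-6],[0,0,0]],[55,[0,0,-6],[0,0,0]],[55,[0,0,-6],[0,0,0]],[55,[0,0,-6],[0,0,0]],[55,[0,0,0],[0,0,0]]]'; python3 st.py 39 -80 34; python3 - <<'E'
from h import *
snap('scene','s9.png');snap('side','d9.png')
for n in('scene','side'): print([(np.round(r['pixel'],1).tolist(),round(r['confidence'],2)) for r in imaging.tip_of(n,'rack')])
E
sed -i 's/in(1,8)/in(1,9)/' gate.py; python3 gate.py|tail -2
```

```text
time: 10.72
position: [0.5769, -0.003, 0.0342]
tool_rot: [0.441, 0.551, -0.441, 0.555]
ft_force: [0.2, -2.8, 4.7]
grip_width: 0.0552
t 10.72 chute [ 39.9 -82.3  34.2] F [ 0.17 -2.84  4.66] w 55.2
1 turn deg [ 0.37  0.25 -0.22]
-1 turn deg [-179.63    0.35    0.39]
now-tool shift [ 0.1 -0.8 -2.3] world [-1.3  2.  -0.2]
[([205.5, 193.0], 0.83), ([145.8, 299.2], 0.76), ([257.4, 199.5], 0.73)]
[([346.9, 218.1], 0.88), ([283.5, 213.5], 0.71)]
side left 220 212.0 right 278 166.5 bot 238.0 225 area 1217
scene left 193 235.0 right 303 221.5 bot 199.0 249 area 1869
```

Steady (gate still ~0.28). Continue.

```bash
python3 -m inch '[[55,[0.3,-0.7,-6],[0,0.2,-0.2]],[55,[0,0,-6],[0,0,0]],[55,[0,0,-6],[0,0,0]],[55,[0,0,-6],[0,0,0]],[55,[0,0,-6],[0,0,0]],[55,[0,0,-6],[0,0,0]],[55,[0,0,-6],[0,0,0]],[55,[0,0,0],[0,0,0]]]'; python3 st.py 39 -40 34; python3 - <<'E'
from h import *
a=snap('scene','s10.png')[150:260,160:360];b=snap('side','d10.png')[110:260,180:380]
cv2.imwrite('pics/v10.png',cv2.resize(np.vstack([a,b])[:,:,::-1],None,fx=2.3,fy=2.3,interpolation=cv2.INTER_CUBIC))
E
sed -i 's/in(1,9)/in(1,10)/' gate.py; python3 gate.py|tail -2
```

```text
time: 11.92
position: [0.567, 0.0382, 0.0339]
tool_rot: [0.44, 0.552, -0.441, 0.554]
ft_force: [0.8, -2.2, 4.1]
grip_width: 0.0552
t 11.93 chute [ 39.2 -40.   33.9] F [ 0.81 -2.24  4.08] w 55.2
1 turn deg [ 0.37  0.19 -0.05]
-1 turn deg [-1.7963e+02  8.0000e-02  3.0000e-01]
now-tool shift [-0.1 -0.2  0. ] world [-0.1 -0.1  0.1]
side left 220 212.0 right 269 179.5 bot 238.5 225 area 924
scene left 193 236.0 right 303 221.5 bot 199.0 249 area 1886
```

View pics/v10.png

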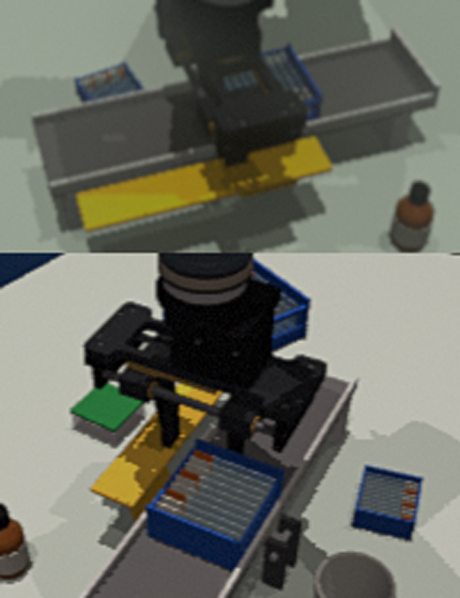

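```bash
python3 -m inch '[[55,[0,0,-6],[0,0.1,0]],[55,[0,0,-6],[0,0,0]],[55,[0,0,-6],[0,0,0]],[55,[0,0,-6],[0,0,0]],[55,[0,0,-6],[0,0,0]],[55,[0,0,-6],[0,0,0]],[55,[0,0,-6],[0,0,0]],[55,[0,0,-6],[0,0,0]],[55,[0,0,0],[0,0,0]],[55,[0,0,0],[0,0,0]]]'; python3 st.py 39 10 34; python3 - <<'E'
from h import *
c=np.load('c.npy')
a=snap('scene','s11.png')[150:260,160:360];b=snap('side','d11.png')[110:260,180:380]
cv2.imwrite('pics/v11.png',cv2.resize(np.vstack([a,b])[:,:,::-1],None,fx=2.3,fy=2.3,interpolation=cv2.INTER_CUBIC))
for n in('scene','side'):
  for r in imaging.tip_of(n,'rack'): print(n,r['pixel'],(inv(c,atz(n,r['pixel'],.06))*1e3).round(1))
E
sed -i 's/in(1,10)/in(1,11)/' gate.py; python3 gate.py|tail -2
```

```text
time: 13.28
position: [0.5552, 0.0876, 0.0338]
tool_rot: [0.44, 0.552, -0.441, 0.554]
ft_force: [2.1, -4.1, 5.4]
grip_width: 0.0548
t 13.28 chute [38.3 10.8 33.8] F [ 2.06 -4.06  5.38] w 54.8
1 turn deg [0.41 0.14 0.  ]
-1 turn deg [-1.7959e+02 -1.0000e-02  2.3000e-01]
now-tool shift [-0.2  0.7  0.8] world [ 0.8 -0.7  0.2]
scene [291.1, 188.2] [-12.9  65.9  60. ]
scene [205.6, 193.7] [ -59.4 -131.    60. ]
scene [146.5, 298.7] [ 176.1 -300.4   60. ]
side [344.8, 219.5] [-123.5  -63.4   60. ]
side [280.0, 143.1] [ 102.1 -234.1   60. ]
side [261.0, 241.5] [-0.4 63.5 60. ]
side left 220 212.0 right 255 197.0 bot 238.5 225 area 536
scene left 193 236.0 right 303 222.0 bot 199.0 249 area 1899
```

View pics/v11.png

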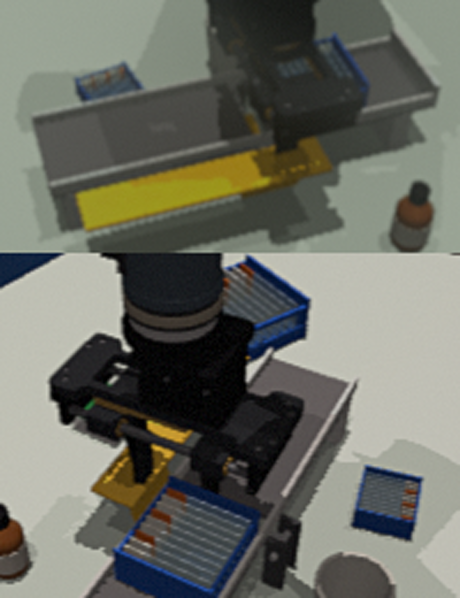

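```bash
python3 -m inch '[[55,[0,0,6],[0,0,0]],[55,[0,0,8],[0,0,0]],[55,[0,0,10],[0,0,0]],[55,[0,0,8],[0,0,0]],[55,[0,0,0],[0,0,0]]]'; python3 st.py 39 -20 34; python3 -m inch '[[55,[-8,0,0],[0,0,0]],[55,[-8,0,0],[0,0,0]],[55,[-8,0,0],[0,0,0]],[55,[-8,0,0],[0,0,0]],[55,[-10,0,0],[0,0,0]],[55,[-20,0,0],[0,0,0]],[55,[-30,0,0],[0,0,0]],[55,[-30,0,0],[0,0,0]],[55,[0,0,0],[0,0,0]],[55,[0,0,0],[0,0,0]],[55,[0,0,0],[0,0,0]],[55,[0,0,0],[0,0,0]]]'; python3 - <<'E'
from h import *
c=np.load('c.npy')
a=snap('scene','s12.png')[150:260,160:360];b=snap('side','d12.png')[110:260,180:380]
cv2.imwrite('pics/v12.png',cv2.resize(np.vstack([a,b])[:,:,::-1],None,fx=2.3,fy=2.3,interpolation=cv2.INTER_CUBIC))
for n in('scene','side'):
  for r in imaging.tip_of(n,'rack'): print(n,r['pixel'],(inv(c,atz(n,r['pixel'],.06))*1e3).round(1))
E
sed -i 's/in(1,11)/in(1,12)/' gate.py; python3 gate.py|tail -6
```

```text
time: 14.1
position: [0.5579, 0.0582, 0.0324]
tool_rot: [0.44, 0.556, -0.442, 0.549]
ft_force: [-0.1, 0.8, 5.1]
grip_width: 0.0548
t 14.1 chute [ 34.6 -18.5  32.4] F [-0.06  0.78  5.07] w 54.8
1 turn deg [ 0.28 -0.34  0.44]
-1 turn deg [-179.72   -0.7    -0.54]
now-tool shift [-1.6  4.3  1.6] world [ 4.6 -0.6  1.6]
time: 15.6
position: [0.5584, 0.0568, 0.1577]
tool_rot: [0.439, 0.557, -0.443, 0.549]
ft_force: [0.5, 1.4, 0.2]
grip_width: 0.0551
scene [208.8, 192.3] [ -61.7 -122.7   60. ]
scene [146.8, 298.2] [ 175.3 -299.8   60. ]
scene [291.5, 190.7] [-4.6 63.3 60. ]
side [263.4, 242.8] [-5.9 64.1 60. ]
side [283.9, 141.6] [  96.1 -244.6   60. ]
side [347.2, 216.5] [-125.3  -73.4   60. ]
1 (384, 512, 3)
side left 224 198.0 right 293 144.5 bot 240.0 221 area 1895
scene left 190 220.0 right 303 203.0 bot 194.5 230 area 1804
12 (384, 512, 3)
side left 224 198.0 right 279 138.0 bot 239.5 221 area 1658
scene left 190 219.5 right 303 203.0 bot 194.5 230 area 1803
```

View pics/v12.png

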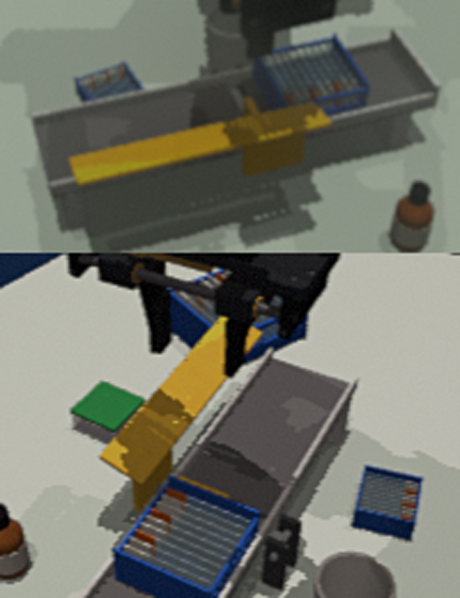

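```bash
python3 -c "
from rig import robot; print(robot.hand_in())"
```

```text
the job is handed in; nothing more can be done
None
```

I pressed the paddle with one finger to about 0.28 rad and pushed the 84 x 90 mm rack past the gate with the other. I then backed off about 30 mm and rose so the gate shut behind it, and handed the job in at about 16 s of the 48 s.

**Last checks that passed:**
- **Gate:** the paddle's exit-end and lower-edge pixels match the first pictures to within half a pixel in both cameras, so the gate looks fully shut.
- **Rack:** its centre is about 63–64 mm past the gate (two cameras), and it looks flat between the walls.
- **Arm:** the TCP is at z = 158 mm, well clear. The last force readings were up to about 1.4 N, close to the noise I saw in free air.
- **Bystanders:** the bottle, box and cup look unmoved, judged by eye only.

**What disagreed:**
- **Rack's sideways position:** the networks gave x = -4.6 and -5.9 mm. The walls allow only ±3 mm, so I put this down to network error and my chute fit being 1–2 mm off.
- **Fingertip height:** the open fingertips sat about 36 mm behind the stated TCP. I therefore set the press depth from the gate angle seen in the pictures, not from the TCP height.

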